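# Key the interlock, try the cover, hold it open

## Robot

A 6-joint arm with a two-finger parallel gripper is mounted at the origin on the work surface. World frame = base frame: x ahead of the robot, y to its left, z up, the work surface at z = 0. Lengths are in m, angles in rad, forces in N, time in s.
With the tool pointing down it reaches from about 0.35 to 0.775 m from the base axis. Payload 7.3 kg.
Tool frame: the origin (TCP) lies midway between the tips of the shut fingers; the grasp point (between the pads) lies 19 mm behind it (robot.grip_depth is the distance from the TCP to the grasp point, in m); z points along the fingers, y is the direction in which the jaws open and shut (so a half turn about z gives the same grasp; the last joint's range is limited). The gripper opens to 92 mm and grips with 3 to 60 N. Pads are 19 mm wide; open, the fingers measure 130 mm over their backs; the gripper's body (75 mm by 190 mm) begins 47 mm behind the grasp point.
Start: joints at [-1.426, 0.342, 1.524, -0, 1.275, -0.146], TCP at [0.151, -0.503, 0.227] pointing down, gripper open.
Joint ranges: [-2.53, 2.53], [-0.77, 2.02], [0.04, 2.7], [-1, 4.14], [0.28, 2.66], [-3.11, 3.11]. Speed limits (rad/s): [2.57, 2.57, 3.14, 3.14, 3.14, 3.14].

## Interface

Orientations are given as [roll, pitch, yaw] about the fixed x, y, z axes, in that order (R = Rz(yaw) Ry(pitch) Rx(roll)).
In Python, from plant import readout, snapshot, get_calibration, robot, recognise, silhouettes, landmark_of gives the robot as it stands.
- The arm moves only by the tool apply_moves, never from a script. Its argument "rows" is text: rows parted by semicolons, each of 7 numbers parted by spaces: the shift along the tool's x, y, z normalised to -1 to 1, where 1 is 0.03 m, then the turn, a rotation vector about the tool's x, y, z normalised to -1 to 1, where 1 is 5 degrees, then the closure, from -1 (fully open) to 1 (shut). A call has 1 to 5 rows; each row shifts and turns the commanded pose from where the row before left it, along the tool's axes as they then stand; what a row does not reach is not made up. A row lasts 1/8 s, in which the tool goes at most 62.5 mm and 10.7 degrees, less where a joint would pass 70% of its speed; a pose out of reach is approached as far as the arm can. A call with a number of a shift or a turn outside -1 to 1 is refused whole. A call with a gripper value outside its range is refused whole. The fingers move at their own pace and stop on an object; the grip force is fixed at half the most. Time passes only in rows, so rows that do not move let the fingers close. It gives the time, the measured TCP pose, the force and the opening at its end, in the units of the state.
- readout.state(): the state, without advancing time (a new reading comes with each control period).
- snapshot(name): name is "scene" or "top" or "wrist"; returns the picture (420x560x3 uint8, red, green, blue); there is no depth.
- get_calibration(name): a dict with "fx", "fy", "cx", "cy" (pixels), "distortion" ([k1, k2, p1, p2, k3] as OpenCV has them; the pictures are not rectified), "eye" and "orientation" of the camera in the world. Camera axes: x right, y up, looking along -z (the intrinsics and any distortion apply to the point x, -y, -z); pixel columns grow to the right and rows downward; lengths in m; the calibration is good to about 2 mm. A picture is of the moment at which its call begins: read the wrist's pose just before it. get_calibration takes no time and is no camera call; for the wrist camera it gives the pose at the moment of the call.
- robot.close_job(): hands the job in, once; it reports no verdict.
Trained networks look in the newest picture that a camera, given by its name, has taken for a name from the list of things; names that differ only in an ending like _2 or _b are one class to them, and where a whole thing is asked for, a point or a joint stands for the part that bears it (a point fixed in the world has none). Each returns a list of dicts, best first, with "score" (0 to 1); they miss things now and then, are a little off and sometimes report something else, mostly with a low value. They report only what shows in the picture. A call takes as long as a camera call. They do not tell look-alikes from the thing itself.
- recognise(label, camera): "xyz" ([x, y, z] in m, in world coordinates, good to about 4 mm: the middle of the surface that is visible of it).
- silhouettes(label, camera): "mask" (420x560 bool, what is visible of it).
- landmark_of(label, camera): "xyz" ([x, y, z] in m, in world coordinates, good to about 4 mm: a listed point, or the origin of a listed thing).
The state is a dict: "time": time; "joints": joint angles; "joint_velocities": joint speeds; "joint_efforts": joint torques, N m; "ee_pos": TCP position; "orientation": TCP orientation; "contact_force": force on the tool from outside, world axes, zero at the start; "moment": the same for the moment, N m; "opening": opening from 0.0 (shut) to 1.0 (fully open).
Only numpy, scipy, OpenCV 4.12 (cv2) and the standard library are available. Lean on these libraries where they do the work, as an engineer would, in place of code of your own. Each camera call takes 0.05 s, during which the arm holds its last target.

## Task

Take the interlock key from its stand and push its blade into the slot of the interlock switch until the key's shoulders sit on the switch, and leave it there. Then give the cover's handle a light tug, without forcing it, before you touch the release knob: if the cover is caught, slide the release knob over fully; if it comes up freely, leave the knob where it is. Raise the cover to about 60 degrees (at least 50) and finish while still holding it there by its handle, with nothing else on the bench disturbed.

Things in the scene. Friction and masses are not known exactly. Their poses are not given: they have to be found in the camera images.
- key_grip (a point): centre of the interlock key's black grip block. The key stands upright in the stand at the start: grip 16 (x, thickness) x 34 (y) x 36 (z); below it a flat steel blade 5 (x) x 24 (y) x 34 long. The grip's underside is the shoulder, 18 below this point; the blade's tip is 52 below. 60 g, loose
- stand_slot (a point): centre of the slot mouth on top of the plain plywood key stand, a fixed block 60 x 56 x 60 tall; the slot is 9 (x) x 28 (y), 42 deep, z up; the key is parked in it with its shoulders on the top. Stand and switch may have changed places
- switch_slot (a point): centre of the slot mouth on top of the interlock switch, a fixed grey plastic block 60 x 56 x 60 tall on a dark base plate with a short steel conduit stub on its +x side; slot 9 (x) x 28 (y), 42 deep, with a 2 mm chamfer; the blade's 5 goes along the slot's x, its 24 along y (either way round). With the key home, key_grip is 18 above this point
- box: fixed cream steel box 180 (x) x 200 (y) x 80 tall; origin at the centre of its underside, z up; the cover is hinged along its far (+x) top edge, the catch block stands against its front (-x) face. It may be turned by up to about 12 degrees
- lid (a joint): angle of the cover (rad): 0 shut, grows as its front edge is raised, stop at 1.2; it falls shut if let go from any angle. When the catch holds it, it still has play to about 0.03 (about 4 mm at the handle) and then stops hard; when it is not caught it rises freely with 2 to 3 N at the handle. The catch is inside and cannot be seen: only a tug tells
- cover: the cream cover, a plate 186 x 204 x 6 thick, 350 g; origin on its hinge line in the middle (under the plate), the plate runs from there to its own -x, z is its upper face's normal
- lid_handle (a point): middle of the cover's round steel handle bar: 12 diameter, 90 long along the box's y, its centre 35 above the cover's upper face; at lid = 0 it is 70 in front (-x) of the box's centre and 121 above the bench. In the cover's own frame it lies at (-160, 0, +41) from the hinge
- lid_hinge (a point): middle of the cover's hinge line, 90 behind (+x) the box's centre, 80 above the bench; the hinge axis is the box's y
- catch_block: fixed cream block 55 (x) x 100 (y) x 78 tall against the box's front face, which houses the hidden catch; origin at the centre of its underside, 118 in front (-x) of the box's centre, axes as the box's
- release_knob (a point): centre of the release knob, an upright black round knob 20 diameter, 28 tall, on top of the catch block (80 to 108 above the bench), 48 in front of the handle bar; at home it stands 20 to the -y side of the catch block's middle. It slides 20 along the box's +y to release the catch
- release (a joint): travel of the release knob (m): 0 home, 0.020 fully over towards the box's +y; it stays where it is left. Sliding takes about 6 N, up to about 9 N when the catch is holding; the catch is free from 0.015 on
- slide: the sliding release (knob and its slide); origin at the catch block's origin when home, moves along the box's y
- wrench: combination wrench, 130 long (mm); a loose bystander, origin under its centre
- vblock: dark steel V-block 50 x 60 x 40 (mm); a loose bystander, origin under its centre
- pendant: black hand pendant with buttons lying flat, 170 x 85 x 50 (mm); a loose bystander, origin under its centre
- collet: steel collet, 40 across, 40 tall (mm); a loose bystander, origin under its centre
- dresser: white dressing stick 80 x 22 x 22 (mm); a loose bystander, origin under its centre
Not all that is in view belongs to the job. Of the things that look like the part that bears key_grip, the smaller one is meant.

How it is judged:
On the way, in this order (a step that is already met when the one before it is completed fails the run):
1. the key is fully home in the interlock switch (z of key_grip in the frame of switch_slot between 0.01 and 0.0215 m and horizontal distance between key_grip and switch_slot below 0.007 m), for 0.2 s.
2. the cover is tugged with the release knob still home: it pulls on the catch, or comes up freely (value of joint release below 0.004 m and (contact force between catch_block and cover above 2 N or value of joint lid above 0.06 rad)), for 0.05 s.
3. the cover is raised to at least 50 degrees (value of joint lid above 0.85 rad), for 0.2 s.
At the end, for the whole second after the job is handed in: the cover is held still by the fingers at its handle at 0.85 rad (about 49 degrees) or more, the key is let go with its shoulders within 3.5 mm of the switch's top, and the release knob is home unless it is holding back a catch that was caught (all of step 1 and contact force between the fingers and key below 0.1 N and value of joint lid above 0.85 rad and velocity of joint lid between -0.15 and 0.15 rad/s and contact force between the fingers and cover above 0.5 N and distance between the grasp point and lid_handle below 0.065 m and (value of joint release below 0.004 m or contact force between catch_block and slide above 0.2 N)); the arm keeps its last pose, push and grip.
It fails at once if the catch is forced: the cover is pulled against it with more than 45 N (contact force between catch_block and cover above 45 N).
It fails at once if a bystander is moved by more than 30 mm (distance of any of wrench, vblock, pendant, collet, dresser from where it was at the start of the episode above 0.03 m).
It also fails if it takes over 67 s, if anything falls off the work surface, if the arm or the gripper's body presses on something with over 40 N, if the wrist force passes 120 N, or if a joint passes its speed limit or range.

## Working session

There is one attempt and no reset: what is moved stays moved. The work goes in short steps, Python scripts to look and compute and a tool call to move; the robot and the scene stay as the last step left them, time stands still between calls to the robot, and variables do not carry over. Pictures are saved under pics/ and viewed, and the job is handed in when it is done.

Besides the shell and the picture viewer there is one more tool, called after "Call:" by a JSON object that holds its "op" and its "data", one argument or row to a line. apply_moves: Moves the arm, as the interface text tells. Scaled input: -1 to 1 covers 0.03 m each way for a shift and 5 degrees each way for a turn. Its arguments: {"type":"object","properties":{"rows":{"type":"string"}},"required":["rows"]}

```bash
ls; mkdir -p pics; python3 - <<'E'
from plant import readout, snapshot, get_calibration
import cv2
for n in ("scene","top","wrist"):
    im=snapshot(n); cv2.imwrite(f"pics/{n}0.png",im[:,:,::-1])
    c=get_calibration(n); print(n,c)
print(readout.state())
E
```

```text
pics
scene {'fx': 446.9890716438782, 'fy': 446.9890716438782, 'cx': 273.2994443765707, 'cy': 212.2815023389905, 'distortion': array([-0.13948804,  0.        ,  0.        ,  0.        ,  0.        ]), 'eye': array([ 1.20260157, -0.25270312,  0.93571656]), 'orientation': array([0.6795397 , 0.01833843, 1.137444  ])}
top {'fx': 502.2987104532371, 'fy': 502.2987104532371, 'cx': 285.5368107484635, 'cy': 216.9795859583533, 'distortion': array([-0.07526659,  0.        ,  0.        ,  0.        ,  0.        ]), 'eye': array([0.48145917, 0.02112501, 1.38209034]), 'orientation': array([ 0.05516167, -0.01570724, -1.56363008])}
wrist {'fx': 324.13626759673974, 'fy': 324.13626759673974, 'cx': 284.2348235809845, 'cy': 210.91307860193376, 'distortion': array([0.02087559, 0.        , 0.        , 0.        , 0.        ]), 'eye': array([ 0.21668486, -0.48231658,  0.38395916]), 'orientation': array([-2.62091393e-01,  1.00438692e-03, -1.28099036e+00])}
{'time': 0.15, 'joints': array([-1.42600028e+00,  3.42576187e-01,  1.52476580e+00, -1.15493918e-06,
        1.27540318e+00, -1.45984991e-01]), 'joint_velocities': array([ 1.02056504e-03, -1.01249178e-03, -2.77285367e-03, -8.44671260e-05,
        1.00879000e-03,  5.89163381e-05]), 'joint_efforts': array([-7.21152210e-04, -4.31472695e+01, -2.44353765e+01,  7.17642764e-02,
        5.37429820e-02, -8.69110318e-05]), 'ee_pos': array([ 0.15050377, -0.50266022,  0.2262087 ]), 'orientation': array([-3.14045224e+00, -1.66559782e-04,  2.90781284e-01]), 'contact_force': array([-0.60073993, -0.54145787,  0.3528849 ]), 'moment': array([-0.02334741, -0.01734314, -0.00530509]), 'opening': 1.0012624823833776}
```

View pics/scene0.png

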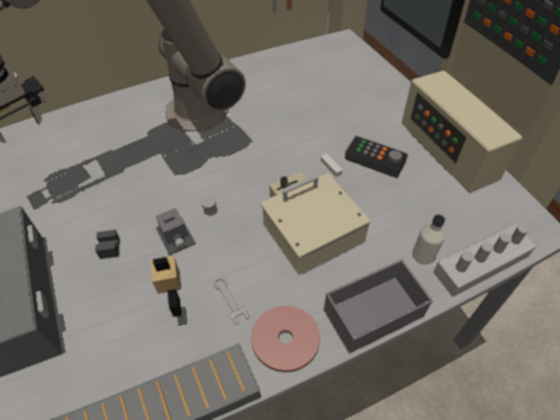

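View pics/top0.png

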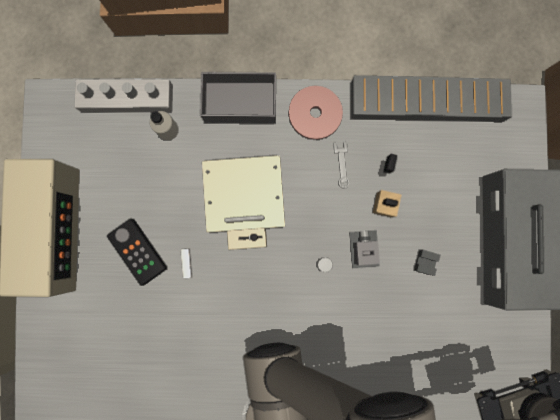

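```bash
python3 - <<'E'
from plant import recognise, landmark_of
import numpy as np
for cam in("top","scene"):
  for l in ["key_grip","stand_slot","switch_slot","box","lid_handle","lid_hinge","catch_block","release_knob","wrench","vblock","pendant","collet","dresser"]:
    print(cam,l,[(np.round(r["xyz"],4).tolist(),round(r["score"],2)) for r in landmark_of(l,cam)][:4])
E
```

```text
top key_grip [([0.7011, -0.2758, 0.0716], 0.53), ([0.5928, -0.2722, 0.0787], 0.43)]
top stand_slot [([0.5972, -0.2787, 0.06], 0.92)]
top switch_slot [([0.4612, -0.2171, 0.0635], 0.91)]
top box [([0.6188, 0.1125, 0.0031], 0.72), ([0.4307, 0.273, -0.0035], 0.48)]
top lid_handle [([0.5463, 0.1076, 0.127], 0.92)]
top lid_hinge [([0.7065, 0.1226, 0.0777], 0.74), ([0.5913, -0.2683, 0.0776], 0.69)]
top catch_block [([0.5004, 0.1, -0.0019], 0.66), ([0.7037, 0.1226, 0.0749], 0.65), ([0.5022, 0.0852, 0.0936], 0.26)]
top release_knob [([0.5006, 0.0838, 0.0934], 0.56)]
top wrench [([0.7038, -0.153, -0.0053], 0.73), ([0.7085, 0.1257, 0.0747], 0.33), ([0.4305, -0.1055, 0.0006], 0.3)]
top vblock [([0.438, -0.3889, -0.0009], 0.72)]
top pendant [([0.4599, 0.4066, -0.002], 0.85), ([0.4313, -0.1059, 0.0023], 0.48)]
top collet [([0.5949, -0.2756, 0.0614], 0.67)]
top dresser [([0.4298, 0.2728, -0.0023], 0.74)]
scene key_grip [([0.6973, -0.2718, 0.0735], 0.81), ([0.595, -0.2702, 0.0773], 0.54)]
scene stand_slot [([0.5945, -0.2749, 0.0602], 0.78), ([0.4981, 0.1002, -0.0027], 0.7)]
scene switch_slot [([0.4607, -0.22, 0.0581], 0.64)]
scene box [([0.6201, 0.1101, 0.0031], 0.86)]
scene lid_handle [([0.5476, 0.1073, 0.1255], 0.73)]
scene lid_hinge [([0.7052, 0.1201, 0.0783], 0.76), ([0.46, 0.4053, -0.0041], 0.25)]
scene catch_block [([0.5018, 0.1018, -0.0027], 0.68)]
scene release_knob [([0.5027, 0.0838, 0.0922], 0.61)]
scene wrench [([0.705, -0.1516, -0.0037], 0.61), ([0.4329, -0.1035, 0.0016], 0.53)]
scene vblock [([0.4355, -0.3844, 0.0042], 0.61), ([0.4987, 0.1035, -0.0004], 0.35)]
scene pendant [([0.4593, 0.4032, -0.0039], 0.87)]
scene collet [([0.431, -0.1031, 0.0043], 0.77), ([0.7084, 0.1206, 0.0781], 0.48)]
scene dresser [([0.4287, 0.2725, 0.0053], 0.81)]
```

```bash
cat > h.py <<'E'
import numpy as np, cv2
from scipy.spatial.transform import Rotation as R
from plant import *
def proj(P,c):
    P=np.atleast_2d(P).astype(float); Rm=R.from_euler('xyz',c['orientation']).as_matrix()
    q=(P-c['eye'])@Rm; q=q*[1,-1,-1]
    K=np.array([[c['fx'],0,c['cx']],[0,c['fy'],c['cy']],[0,0,1]])
    return cv2.projectPoints(q,np.zeros(3),np.zeros(3),K,np.array(c['distortion']))[0][:,0]
def unproj(uv,z,c):
    K=np.array([[c['fx'],0,c['cx']],[0,c['fy'],c['cy']],[0,0,1]])
    n=cv2.undistortPoints(np.atleast_2d(uv).astype(float)[:,None],K,np.array(c['distortion']))[:,0]
    d=np.c_[n[:,0],-n[:,1],-np.ones(len(n))]@R.from_euler('xyz',c['orientation']).as_matrix().T
    return c['eye']+d*((z-c['eye'][2])/d[:,2])[:,None]
E
python3 - <<'E'
import cv2,numpy as np
t=cv2.imread('pics/top0.png'); s=cv2.imread('pics/scene0.png')
a=cv2.resize(t[135:285,330:450],None,fx=3.3,fy=3.3,interpolation=cv2.INTER_CUBIC)
b=cv2.resize(s[190:320,90:210],None,fx=3.3,fy=3.3,interpolation=cv2.INTER_CUBIC)
h=max(a.shape[0],b.shape[0])
o=np.zeros((h,800,3),np.uint8);o[:a.shape[0],:a.shape[1]]=a;o[:b.shape[0],400:400+b.shape[1]]=b
cv2.imwrite('pics/c1.png',o)
c=cv2.resize(t[140:260,190:300],None,fx=5,fy=5,interpolation=cv2.INTER_CUBIC)
cv2.imwrite('pics/c2.png',c)
E
```

```text
(no output)
```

View pics/c1.png

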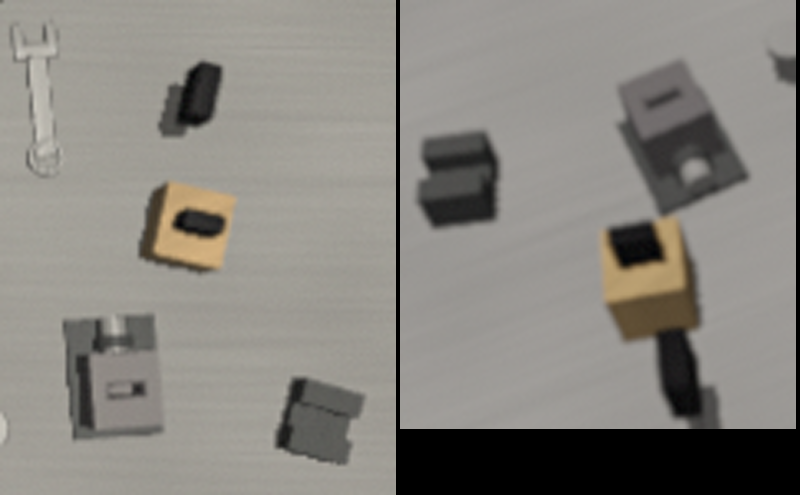

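View pics/c2.png

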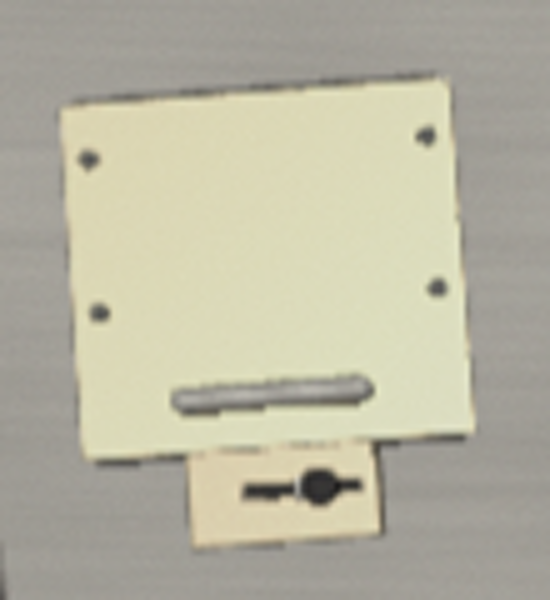

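```bash
python3 - <<'E'
from h import *
c=get_calibration('top')
def u(x,y,ox,oy,s,z): return unproj([[x/s+ox,y/s+oy]],z,c)[0]
def show(n,pts,z,ox=330,oy=135,s=3.3):
    P=np.array([u(x,y,ox,oy,s,z) for x,y in pts]); print(n,P.mean(0).round(4))
    for i in range(len(P)):
        d=P[(i+1)%len(P)]-P[i]; print('   len',np.linalg.norm(d).round(4),'ang',np.degrees(np.arctan2(d[1],d[0])).round(1))
show('stand',[(169,183),(236,198),(218,269),(153,253)],.06)
show('switch',[(92,353),(157,351),(161,431),(95,432)],.06)
show('slot',[(107,383),(145,381),(145,396),(108,398)],.06)
show('keytop',[(174,222),(186,209),(224,216),(219,235),(180,232)],.096)
show('cover',[(60,105),(447,77),(475,432),(85,460)],.086,190,140,5)
show('handle',[(175,400),(370,387)],.121,190,140,5)
show('knob',[(320,485)],.108,190,140,5)
E
```

```text
stand [ 0.593  -0.2733  0.06  ]
   len 0.0557 ang -102.0
   len 0.0595 ang 165.4
   len 0.0542 ang 76.7
   len 0.0582 ang -13.1
switch [ 0.4593 -0.2182  0.06  ]
   len 0.0524 ang -87.9
   len 0.064 ang -177.2
   len 0.0531 ang 91.1
   len 0.0631 ang 2.2
slot [ 0.4611 -0.2182  0.06  ]
   len 0.0307 ang -86.7
   len 0.012 ang 180.0
   len 0.0298 ang 93.3
   len 0.012 ang 3.9
keytop [ 0.5922 -0.2674  0.096 ]
   len 0.014 ang -42.8
   len 0.0305 ang -99.8
   len 0.0155 ang 164.9
   len 0.0309 ang 86.1
   len 0.0091 ang 31.1
cover [0.6131 0.111  0.086 ]
   len 0.2019 ang -85.3
   len 0.1856 ang -175.1
   len 0.2017 ang 94.6
   len 0.1852 ang 5.0
handle [0.5461 0.1049 0.121 ]
   len 0.0982 ang -85.7
   len 0.0982 ang 94.3
knob [0.5005 0.0812 0.108 ]
   len 0.0 ang 0.0
```

Candidates for the key in the top picture are (390,203), black and small, standing in the plywood stand, and (390,163), a larger black block on the bare bench. I choose the one in the stand. The crop confirms it sits in the stand's slot and is shorter. Next I go above it for a close look.

```bash
cat >> h.py <<'E'
def plan(pos,rpy_deg,close,n=None,start=None,cmd=None):
    """print rows from current (or start) to target pose"""
    s=readout.state()
    p=np.array(s['ee_pos']) if start is None else np.array(start[0]); Q=R.from_euler('xyz',s['orientation']) if start is None else R.from_euler('xyz',start[1],degrees=True)
    T=R.from_euler('xyz',rpy_deg,degrees=True); pos=np.array(pos)
    rv=(Q.inv()*T).as_rotvec(degrees=True)
    if n is None: n=int(max(np.ceil(np.linalg.norm(pos-p)/.0295),np.ceil(np.abs(rv).max()/4.95),1))
    rows=[]
    for i in range(n):
        k=n-i
        d=Q.inv().apply((pos-p)/k)/.03; w=(Q.inv()*T).as_rotvec(degrees=True)/k/5
        d=d.round(2);w=w.round(2)
        p=p+Q.apply(d*.03); Q=Q*R.from_rotvec(w*5,degrees=True)
        rows.append(' '.join(f'{v:g}' for v in [*d,*w,close]))
    for i in range(0,n,5): print('; '.join(rows[i:i+5]))
    print('end',p.round(4),Q.as_euler('xyz',degrees=True).round(2))
E
python3 - <<'E'
from h import *
plan([.593,-.27,.2],[180,0,-13.5],-1)
E
```

```text
0.96 -0.19 0.05 0 -0 0.35 -1; 0.96 -0.22 0.05 0 -0 0.36 -1; 0.95 -0.25 0.05 0 -0 0.35 -1; 0.94 -0.28 0.05 0 -0 0.36 -1; 0.93 -0.31 0.05 0 -0 0.35 -1
0.92 -0.33 0.05 0 -0 0.36 -1; 0.91 -0.36 0.05 0 -0 0.35 -1; 0.9 -0.39 0.05 0 -0 0.36 -1; 0.89 -0.42 0.05 0 -0 0.35 -1; 0.87 -0.45 0.06 0 -0 0.36 -1
0.86 -0.47 0.05 0 -0 0.35 -1; 0.84 -0.5 0.06 0 -0 0.36 -1; 0.83 -0.52 0.05 0 -0 0.35 -1; 0.81 -0.55 0.06 0 -0 0.36 -1; 0.79 -0.58 0.05 0 -0 0.35 -1
0.78 -0.6 0.06 0 -0 0.36 -1; 0.76 -0.62 0.05 0 -0 0.35 -1
end [ 0.593  -0.2701  0.2   ] [179.99  -0.   -13.49]
```

Call:
{"op": "apply_moves", "data": {
  "rows": "0.96 -0.19 0.05 0 0 0.35 -1; 0.96 -0.22 0.05 0 0 0.36 -1; 0.95 -0.25 0.05 0 0 0.35 -1; 0.94 -0.28 0.05 0 0 0.36 -1; 0.93 -0.31 0.05 0 0 0.35 -1"
}}

```text
time: 2.08
ee_pos: [0.2815, -0.4336, 0.2192]
orientation: [3.141, -0.0, 0.135]
contact_force: [0.1, -0.6, 0.1]
opening: 0.998
```

Call:
{"op": "apply_moves", "data": {
  "rows": "0.92 -0.33 0.05 0 0 0.36 -1; 0.91 -0.36 0.05 0 0 0.35 -1; 0.9 -0.39 0.05 0 0 0.36 -1; 0.89 -0.42 0.05 0 0 0.35 -1; 0.87 -0.45 0.06 0 0 0.36 -1"
}}

```text
time: 2.7
ee_pos: [0.4116, -0.3652, 0.2114]
orientation: [3.141, -0.0, -0.02]
contact_force: [-0.0, -0.9, -0.2]
opening: 1.001
```

Call:
{"op": "apply_moves", "data": {
  "rows": "0.86 -0.47 0.05 0 0 0.35 -1; 0.84 -0.5 0.06 0 0 0.36 -1; 0.83 -0.52 0.05 0 0 0.35 -1; 0.81 -0.55 0.06 0 0 0.36 -1; 0.79 -0.58 0.05 0 0 0.35 -1"
}}

```text
time: 3.32
ee_pos: [0.5416, -0.2968, 0.2032]
orientation: [3.142, 0.0, -0.175]
contact_force: [-0.2, 1.3, 0.9]
opening: 0.996
```

Call:
{"op": "apply_moves", "data": {
  "rows": "0.78 -0.6 0.06 0 0 0.36 -1; 0.76 -0.62 0.05 0 0 0.35 -1; 0 0 0 0 0 0 -1"
}}

```text
time: 3.7
ee_pos: [0.5942, -0.2687, 0.1993]
orientation: [-3.141, 0.0, -0.233]
contact_force: [-0.8, -0.7, 0.5]
opening: 1.001
```

```bash
python3 - <<'E'
from h import *
im=snapshot('wrist'); c=get_calibration('wrist'); s=readout.state()
print(s['time'],s['ee_pos'].round(4),np.degrees(s['orientation']).round(2),s['contact_force'].round(2)); print(c['eye'],c['orientation'])
np.save('w1.npy',np.array([c],dtype=object),allow_pickle=True)
cv2.imwrite('pics/w1.png',im[:,:,::-1])
for l in('key_grip','stand_slot'): print(l,[(r['xyz'].round(4),round(r['score'],2)) for r in landmark_of(l,'wrist')])
E
```

```text
3.75 [ 0.5932 -0.2695  0.1994] [ 1.800e+02  5.000e-02 -1.339e+01] [-0.96  0.66  0.05]
[ 0.6605617  -0.28486756  0.35713122] [-2.62872939e-01 -8.43357945e-04 -1.80542709e+00]Traceback (most recent call last):
  File "<stdin>", line 6, in <module>
AttributeError: 'list' object has no attribute 'round'. Did you mean: 'count'?
```

View pics/w1.png

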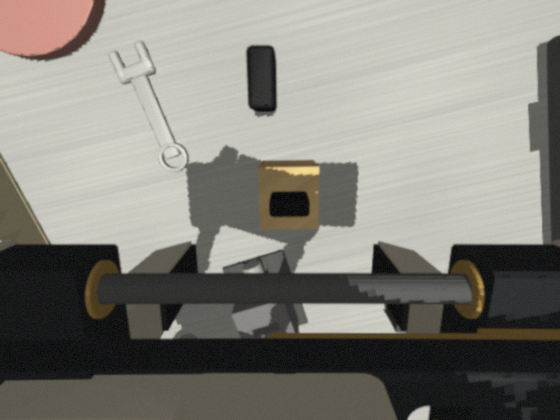

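```bash
python3 - <<'E'
from h import *
im=cv2.imread('pics/w1.png'); x0,y0=245,150
cv2.imwrite('pics/w1c.png',cv2.resize(im[150:240,245:335],None,fx=6,fy=6,interpolation=cv2.INTER_CUBIC))
for l in('key_grip','stand_slot'): print(l,[(np.round(r['xyz'],4),round(r['score'],2)) for r in landmark_of(l,'wrist')])
E
```

```text
key_grip [(array([ 0.5898, -0.2805,  0.0775]), 0.92), (array([ 0.6979, -0.2723,  0.0704]), 0.92)]
stand_slot []
```

View pics/w1c.png

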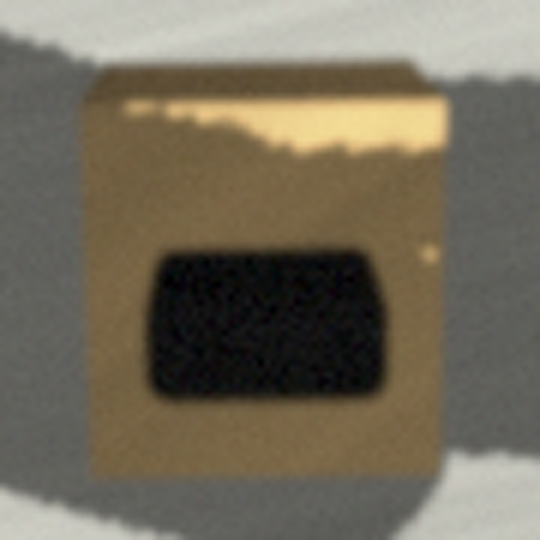

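```bash
python3 - <<'E'
from h import *
c=np.load('w1.npy',allow_pickle=True)[0]
f=lambda pts,z:unproj(np.array(pts,float)/6+[245,150],z,c)
P=f([(84,98),(447,98),(441,475),(92,472)],.06); print(P.mean(0)); d=np.roll(P,-1,0)-P; print(np.linalg.norm(d,axis=1),np.degrees(np.arctan2(d[:,1],d[:,0])))
P=f([(148,398),(388,395),(360,250),(170,250)],.096);print(P.mean(0),P)
# project model
for a in(-13.5,):
  for cx,cy in((.591,-.274),):
    Rz=R.from_euler('z',a,degrees=True)
    for z in(.06,.096):
      q=Rz.apply([[sx*.008,sy*.017,0] for sx,sy in((1,1),(1,-1),(-1,-1),(-1,1))])+[cx,cy,z]
      print(z,((proj(q,c)-[245,150])*6).round(0).tolist())
print(c['eye'])
E
```

```text
[ 0.59342527 -0.27400643  0.06      ]
[0.05535267 0.06046031 0.05604728 0.05994666] [-103.45455554  167.27315218   76.02528455  -13.38232049]
[ 0.59694185 -0.27430637  0.096     ] [[ 0.59043147 -0.25577879  0.096     ]
 [ 0.583057   -0.28847089  0.096     ]
 [ 0.60411443 -0.28913135  0.096     ]
 [ 0.61016452 -0.26384446  0.096     ]]
0.06 [[161.0, 255.0], [379.0, 255.0], [377.0, 355.0], [162.0, 355.0]]
0.096 [[151.0, 309.0], [398.0, 309.0], [395.0, 420.0], [152.0, 420.0]]
[ 0.6605617  -0.28486756  0.35713122]
```

```bash
python3 - <<'E'
from h import *
plan([.5935,-.2737,.12],[180,0,-13.5],-1)
plan([.5935,-.2737,.067],[180,0,-13.5],-1,start=([.5935,-.2737,.12],[180,0,-13.5]))
E
```

```text
0.02 0.03 0.89 0 0 -0 -1; 0.02 0.03 0.89 0 0 -0 -1; 0.02 0.03 0.89 0 0 -0 -1
end [ 0.5934 -0.2736  0.12  ] [ 1.7998e+02  2.0000e-02 -1.3520e+01]
0 -0 0.88 0 0 0 -1; 0 -0 0.89 0 0 0 -1
end [ 0.5935 -0.2737  0.0669] [180.    0.  -13.5]
```

Call:
{"op": "apply_moves", "data": {
  "rows": "0.02 0.04 0.89 0 0 0 -1; 0.02 0.04 0.89 0 0 0 -1; 0.02 0.04 0.89 0 0 0 -1; 0 0 0.88 0 0 0 -1; 0 0 0.89 0 0 0 -1"
}}

```text
time: 4.53
ee_pos: [0.5932, -0.2749, 0.0665]
orientation: [3.141, -0.0, -0.236]
contact_force: [0.9, -0.2, -0.9]
opening: 1.002
```

Call:
{"op": "apply_moves", "data": {
  "rows": "0 0 0 0 0 0 -1; 0 0 0 0 0 0 1; 0 0 0 0 0 0 1; 0 0 0 0 0 0 1; 0 0 0 0 0 0 1"
}}

```text
time: 5.15
ee_pos: [0.5941, -0.274, 0.0673]
orientation: [3.141, -0.001, -0.235]
contact_force: [0.2, -0.8, 0.1]
opening: 0.614
```

Call:
{"op": "apply_moves", "data": {
  "rows": "0 0 0 0 0 0 1; 0 0 0 0 0 0 1; 0 0 0 0 0 0 1"
}}

```text
time: 5.52
ee_pos: [0.5939, -0.2739, 0.0668]
orientation: [3.142, 0.0, -0.235]
contact_force: [-0.4, -0.2, -0.7]
opening: 0.371
```

```bash
python3 - <<'E'
from h import *
plan([.5937,-.2739,.19],[180,0,-13.5],1)
plan([.455,-.2185,.19],[180,0,3],1,start=([.5937,-.2739,.19],[180,0,-13.5]))
E
```

```text
-0 0 -0.82 0 0 0 1; -0 0 -0.82 0 0 0 1; -0 0 -0.82 0 0 0 1; -0 0 -0.82 0 0 0 1; -0.01 0 -0.83 0 0 0 1
end [ 0.5937 -0.2739  0.1901] [180.     0.   -13.49]
-0.82 -0.12 -0 0 0 -0.55 1; -0.81 -0.16 -0 -0 0 -0.55 1; -0.81 -0.2 -0 -0 0 -0.55 1; -0.8 -0.23 -0 -0 0 -0.55 1; -0.78 -0.27 -0 -0 0 -0.55 1
-0.77 -0.32 -0 -0 0 -0.55 1
end [ 0.455  -0.2184  0.19  ] [180.   0.   3.]
```

Call:
{"op": "apply_moves", "data": {
  "rows": "0 0 0 0 0 0 1; 0 0 -0.5 0 0 0 1; 0 0 -0.8 0 0 0 1; 0 0 -0.8 0 0 0 1; 0 0 -1 0 0 0 1"
}}

```text
time: 6.15
ee_pos: [0.5938, -0.2739, 0.1614]
orientation: [3.141, -0.0, -0.235]
contact_force: [-0.3, -0.5, -1.1]
opening: 0.368
```

Call:
{"op": "apply_moves", "data": {
  "rows": "-0.82 -0.12 -0.5 0 0 -0.55 1; -0.81 -0.16 -0.4 0 0 -0.55 1; -0.81 -0.2 0 0 0 -0.55 1; -0.8 -0.23 0 0 0 -0.55 1; -0.78 -0.27 0 0 0 -0.55 1"
}}

```text
time: 6.78
ee_pos: [0.4778, -0.2278, 0.188]
orientation: [3.141, -0.001, 0.006]
contact_force: [-0.2, -0.3, 0.1]
opening: 0.371
```

Call:
{"op": "apply_moves", "data": {
  "rows": "-0.77 -0.32 0 0 0 -0.55 1; 0 0 0 0 0 0 1; 0 0 0 0 0 0 1"
}}

```text
time: 7.15
ee_pos: [0.4561, -0.219, 0.1877]
orientation: [3.14, -0.002, 0.052]
contact_force: [0.5, 0.6, 0.9]
opening: 0.367
```

```bash
python3 - <<'E'
from h import *
im=snapshot('wrist'); c=get_calibration('wrist'); s=readout.state()
print(s['time'],s['ee_pos'].round(4),np.degrees(s['orientation']).round(2),s['contact_force'].round(2)); print(c['eye'],c['orientation'])
np.save('w2.npy',np.array([c],dtype=object),allow_pickle=True)
cv2.imwrite('pics/w2.png',im[:,:,::-1])
E
```

```text
7.2 [ 0.4561 -0.219   0.1874] [ 1.7994e+02 -8.0000e-02  2.9800e+00] [ 0.32  0.04 -1.18]
[ 0.52488592 -0.21460327  0.34522496] [-2.60821855e-01 -1.49899357e-03 -1.51986379e+00]
```

View pics/w2.png

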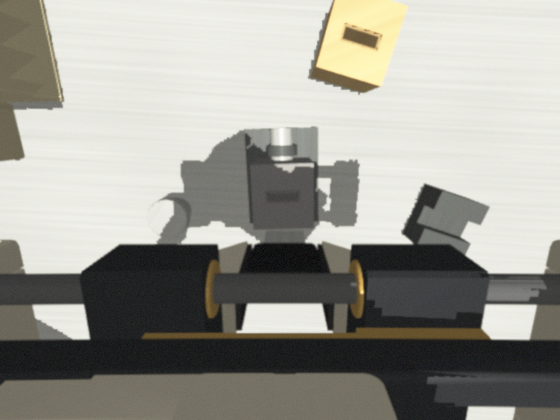

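```bash
python3 - <<'E'
from h import *
im=cv2.imread('pics/w2.png')
k=cv2.resize(im[120:250,230:340],None,fx=6,fy=6,interpolation=cv2.INTER_CUBIC)
k=np.clip(k.astype(float)*1.8+20,0,255).astype(np.uint8)[:600]
cv2.imwrite('pics/w2c.png',k)
E
```

```text
(no output)
```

View pics/w2c.png

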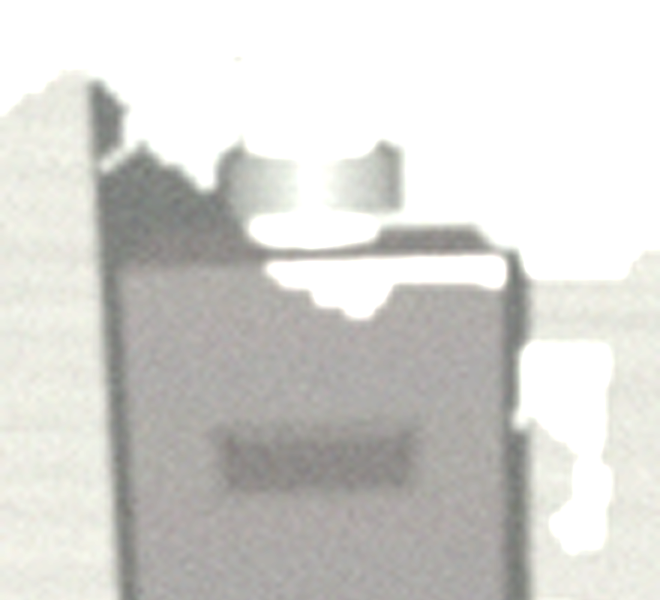

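```bash
python3 - <<'E'
from h import *
c=np.load('w2.npy',allow_pickle=True)[0]
f=lambda pts,z:unproj(np.array(pts,float)/6+[230,120],z,c)
print(f([(318,461)],.06)); P=f([(220,432),(412,430),(412,490),(222,492)],.06); print(P.mean(0),P)
L=f([(118,265),(508,252),(512,600),(133,600)],.06);print(L)
d=L[2]-L[1];print(np.degrees(np.arctan2(d[1],d[0]))); d=L[3]-L[0];print(np.degrees(np.arctan2(d[1],d[0])));d=L[1]-L[0];print(np.degrees(np.arctan2(d[1],d[0])))
# check stand slot with this cam: known .5934,-.274
P=unproj([[344,26],[381,36],[378,48],[341,38]],.06,c);print('standslot',P.mean(0))
E
```

```text
[[ 0.46192555 -0.21712775  0.06      ]]
[ 0.46189457 -0.21690358  0.06      ] [[ 0.46561198 -0.20228086  0.06      ]
 [ 0.46736824 -0.23091852  0.06      ]
 [ 0.45817724 -0.23149365  0.06      ]
 [ 0.45642082 -0.20292128  0.06      ]]
[[ 0.48969183 -0.18649418  0.06      ]
 [ 0.49446738 -0.24324646  0.06      ]
 [ 0.44170206 -0.24784392  0.06      ]
 [ 0.43877765 -0.18996722  0.06      ]]
-175.0203737405521
-176.09768741335208
-85.19005166729505
standslot [ 0.59429021 -0.27241534  0.06      ]
```

```bash
python3 - <<'E'
from h import *
plan([.4616,-.2184,.108],[180,0,4],1)
E
```

```text
0.06 -0 0.88 0 -0.01 -0.07 1; 0.06 -0.01 0.88 0.01 -0 -0.07 1; 0.06 -0 0.89 0 -0.01 -0.06 1
end [ 0.4616 -0.2185  0.1079] [1.7999e+02 2.0000e-02 3.9800e+00]
```

Call:
{"op": "apply_moves", "data": {
  "rows": "0.06 0 0.88 0 0 -0.07 1; 0.06 -0.01 0.88 0 0 -0.07 1; 0.06 0 0.88 0 0 -0.06 1; 0 0 0 0 0 0 1; 0 0 0 0 0 0 1"
}}

```text
time: 7.82
ee_pos: [0.4614, -0.2183, 0.1084]
orientation: [3.141, -0.001, 0.07]
contact_force: [0.1, -0.3, -0.1]
opening: 0.367
```

```bash
python3 - <<'E'
from h import *
s=readout.state(); print(s['ee_pos'].round(4),np.degrees(s['orientation']).round(2),s['contact_force'].round(2))
for n in('scene','wrist','top'):
    im=snapshot(n); c=get_calibration(n); q=proj([[.4616,-.2184,.075]],c)[0]; print(n,q)
    x,y=int(q[0])-45,int(q[1])-45; x=max(x,0)
    if n!='wrist': cv2.imwrite(f'pics/{n}3.png',cv2.resize(im[y:y+90,x:x+90,::-1],None,fx=6,fy=6,interpolation=cv2.INTER_CUBIC))
    else: cv2.imwrite(f'pics/{n}3.png',im[:,:,::-1])
E
```

```text
[ 0.4614 -0.2183  0.1084] [ 1.7996e+02 -5.0000e-02  4.0000e+00] [ 0.13 -0.33 -0.08]
scene [167.2891712  216.18136933]
wrist [285.26453659 238.01451878]
top [369.38902851 252.92648563]
```

View pics/scene3.png

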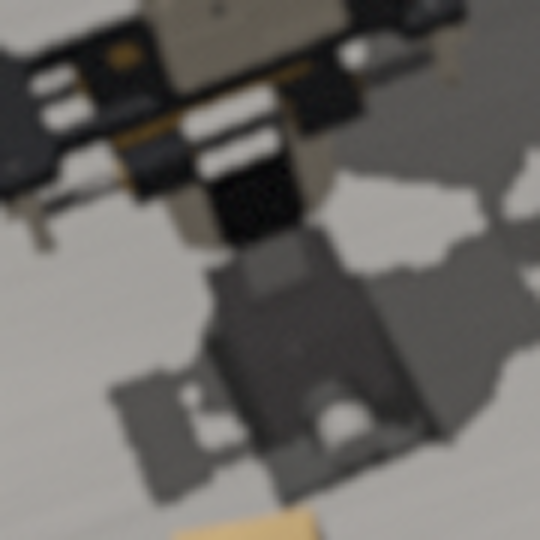

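View pics/wrist3.png

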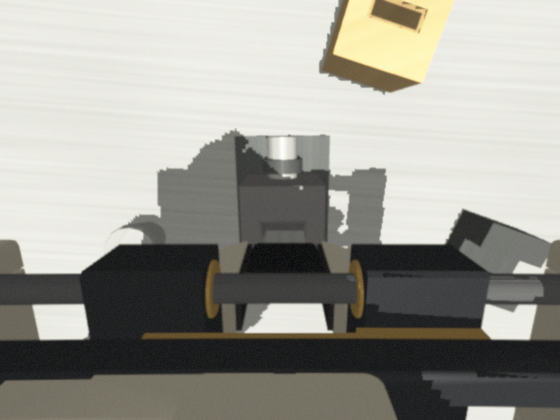

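Call:
{"op": "apply_moves", "data": {
  "rows": "0 0 0.2 0 0 0 1; 0 0 0.2 0 0 0 1; 0 0 0.2 0 0 0 1"
}}

```text
time: 8.35
ee_pos: [0.4605, -0.2178, 0.0891]
orientation: [-3.141, 0.0, 0.07]
contact_force: [0.5, -0.7, -1.0]
opening: 0.371
```

Call:
{"op": "apply_moves", "data": {
  "rows": "0 0 0.2 0 0 0 1; 0 0 0.2 0 0 0 1; 0 0 0.2 0 0 0 1; 0 0 0 0 0 0 1"
}}

```text
time: 8.85
ee_pos: [0.4603, -0.2177, 0.0711]
orientation: [-3.141, 0.001, 0.07]
contact_force: [0.3, 0.5, -0.6]
opening: 0.369
```

Call:
{"op": "apply_moves", "data": {
  "rows": "0 0 0.1 0 0 0 1; 0 0 0.05 0 0 0 1; 0 0 0 0 0 0 1"
}}

```text
time: 9.22
ee_pos: [0.4605, -0.2179, 0.0671]
orientation: [3.142, 0.0, 0.07]
contact_force: [-0.0, 0.5, -0.4]
opening: 0.368
```

Call:
{"op": "apply_moves", "data": {
  "rows": "0 0 0.05 0 0 0 1; 0 0 0 0 0 0 1"
}}

```text
time: 9.48
ee_pos: [0.4607, -0.2179, 0.0667]
orientation: [3.141, -0.001, 0.07]
contact_force: [-3.0, 1.8, 9.5]
opening: 0.367
```

Call:
{"op": "apply_moves", "data": {
  "rows": "0 0 0.05 0 0 0 1; 0 0 0 0 0 0 1"
}}

```text
time: 9.72
ee_pos: [0.4608, -0.218, 0.0667]
orientation: [3.14, -0.001, 0.07]
contact_force: [-6.3, 4.3, 22.6]
opening: 0.367
```

Call:
{"op": "apply_moves", "data": {
  "rows": "0 0 -0.06 0 0 0 1; 0 0 0 0 0 0 -1; 0 0 0 0 0 0 -1; 0 0 0 0 0 0 -1; 0 0 0 0 0 0 -1"
}}

```text
time: 10.35
ee_pos: [0.4605, -0.2178, 0.0657]
orientation: [-3.141, 0.0, 0.07]
contact_force: [0.6, -0.5, -0.4]
opening: 0.751
```

Call:
{"op": "apply_moves", "data": {
  "rows": "0 0 -0.4 0 0 0 -1; 0 0 -0.8 0 0 0 -1; 0 0 -1 0 0 0 -1; 0 0 -1 0 0 0 -1; 0 0 -1 0 0 0 -1"
}}

```text
time: 10.98
ee_pos: [0.4606, -0.2179, 0.1938]
orientation: [3.141, -0.001, 0.07]
contact_force: [0.9, -1.4, -0.1]
opening: 1.0
```

```bash
python3 - <<'E'
from h import *
s=readout.state(); print(s['time'],s['ee_pos'].round(4),np.degrees(s['orientation']).round(2),s['contact_force'].round(2))
im=snapshot('wrist'); c=get_calibration('wrist'); cv2.imwrite('pics/w4.png',im[:,:,::-1])
for z in(.06,.096): print(proj([[.4608,-.218,z]],c))
print([(np.round(r['xyz'],4),round(r['score'],2)) for r in landmark_of('key_grip','wrist')])
snapshot('scene');print([(np.round(r['xyz'],4),round(r['score'],2)) for r in landmark_of('key_grip','scene')])
E
```

```text
10.975 [ 0.4606 -0.2179  0.1938] [ 1.7996e+02 -4.0000e-02  4.0100e+00] [ 0.87 -1.35 -0.06]
[[283.14436996 202.70657185]]
[[283.22937778 212.62900081]]
[(array([ 0.4574, -0.2236,  0.0754]), 0.82)]
[(array([ 0.6984, -0.2722,  0.0718]), 0.92), (array([0.7057, 0.121 , 0.078 ]), 0.74), (array([ 0.4623, -0.2179,  0.0789]), 0.72)]
```

View pics/w4.png

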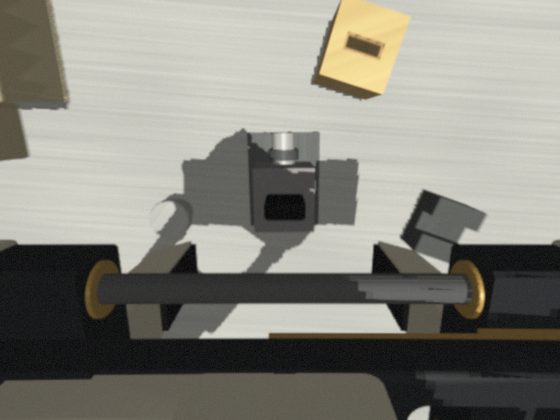

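```bash
python3 - <<'E'
from h import *
plan([.5445,.1275,.2],[180,0,94.7],-1)
E
```

```text
0.19 -0.59 -0.01 0 -0 -0.95 -1; 0.24 -0.58 -0.01 0 -0 -0.95 -1; 0.28 -0.55 -0.01 0 0 -0.96 -1; 0.33 -0.53 -0.01 0 0 -0.95 -1; 0.37 -0.5 -0.01 0 0 -0.96 -1
0.41 -0.47 -0.01 0 0 -0.95 -1; 0.45 -0.43 -0.01 0 0 -0.96 -1; 0.49 -0.39 -0.02 0 0 -0.95 -1; 0.52 -0.35 -0.01 0 0 -0.96 -1; 0.54 -0.31 -0.02 0 0 -0.95 -1
0.57 -0.26 -0.01 0 0 -0.96 -1; 0.59 -0.21 -0.02 0 0 -0.95 -1; 0.6 -0.16 -0.01 0 0 -0.96 -1; 0.61 -0.11 -0.02 0 0 -0.95 -1; 0.62 -0.06 -0.01 0 0 -0.96 -1
0.62 -0.01 -0.02 0 0 -0.95 -1; 0.62 0.04 -0.01 0 0 -0.96 -1; 0.62 0.1 -0.02 0.01 0.01 -0.95 -1; 0.61 0.15 -0.01 0 -0 -0.96 -1
end [0.5446 0.1274 0.1999] [179.98  -0.    94.71]
```

Call:
{"op": "apply_moves", "data": {
  "rows": "0.19 -0.59 -0.01 0 0 -0.95 -1; 0.24 -0.58 -0.01 0 0 -0.95 -1; 0.28 -0.55 -0.01 0 0 -0.96 -1; 0.33 -0.53 -0.01 0 0 -0.95 -1; 0.37 -0.5 -0.01 0 0 -0.96 -1"
}}

```text
time: 11.8
ee_pos: [0.4819, -0.1263, 0.1922]
orientation: [-3.14, 0.002, 0.489]
contact_force: [0.6, -0.1, -0.8]
opening: 1.0
```

Call:
{"op": "apply_moves", "data": {
  "rows": "0.41 -0.47 -0.01 0 0 -0.95 -1; 0.45 -0.43 -0.01 0 0 -0.96 -1; 0.49 -0.39 -0.02 0 0 -0.95 -1; 0.52 -0.35 -0.01 0 0 -0.96 -1; 0.54 -0.31 -0.02 0 0 -0.95 -1"
}}

```text
time: 12.42
ee_pos: [0.504, -0.0354, 0.1943]
orientation: [-3.139, 0.001, 0.905]
contact_force: [0.2, -0.0, -0.1]
opening: 1.0
```

Call:
{"op": "apply_moves", "data": {
  "rows": "0.57 -0.26 -0.01 0 0 -0.96 -1; 0.59 -0.21 -0.02 0 0 -0.95 -1; 0.6 -0.16 -0.01 0 0 -0.96 -1; 0.61 -0.11 -0.02 0 0 -0.95 -1; 0.62 -0.06 -0.01 0 0 -0.96 -1"
}}

```text
time: 13.05
ee_pos: [0.5262, 0.0553, 0.1963]
orientation: [-3.139, 0.001, 1.322]
contact_force: [0.4, -1.7, 0.5]
opening: 1.0
```

Call:
{"op": "apply_moves", "data": {
  "rows": "0.62 -0.01 -0.02 0 0 -0.95 -1; 0.62 0.04 -0.01 0 0 -0.96 -1; 0.62 0.1 -0.02 0 0 -0.95 -1; 0.61 0.15 -0.01 0 0 -0.96 -1; 0 0 0 0 0 0 -1"
}}

```text
time: 13.68
ee_pos: [0.544, 0.1283, 0.1981]
orientation: [-3.139, 0.0, 1.654]
contact_force: [0.5, -0.8, -0.1]
opening: 0.999
```

```bash
python3 - <<'E'
from h import *
s=readout.state(); print(s['time'],s['ee_pos'].round(4),np.degrees(s['orientation']).round(2),s['contact_force'].round(2),s['joints'].round(2))
im=snapshot('wrist'); c=get_calibration('wrist'); cv2.imwrite('pics/w5.png',im[:,:,::-1])
np.save('w5.npy',np.array([c],dtype=object),allow_pickle=True)
for l in('lid_handle','release_knob','lid_hinge'): print(l,[(np.round(r['xyz'],4),round(r['score'],2)) for r in landmark_of(l,'wrist')])
E
```

```text
13.675 [0.544  0.1283 0.1981] [-179.87    0.     94.77] [ 0.46 -0.81 -0.06] [ 0.09  0.43  1.47 -0.    1.24  0.01]
lid_handle [(array([ 0.5001,  0.1043, -0.0012]), 0.7), (array([0.5468, 0.1047, 0.1216]), 0.6)]
release_knob [(array([0.5025, 0.084 , 0.0998]), 0.91)]
lid_hinge [(array([0.711 , 0.1205, 0.0804]), 0.9), (array([6.163e-01, 1.126e-01, 4.000e-04]), 0.67)]
```

View pics/w5.png

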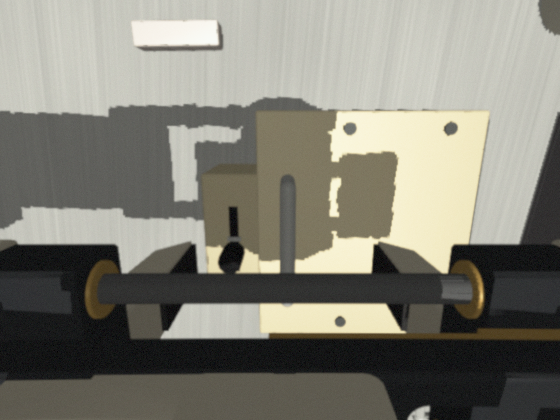

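```bash
python3 - <<'E'
from h import *
c=np.load('w5.npy',allow_pickle=True)[0]
print(unproj([[288,178],[288,215],[288,240]],.121,c))
print('fwd',proj([[.5445,.1275,.121]],c))
plan([.5450,.1275,.108],[180,0,94.7],-1)
E
```

```text
[[0.54347843 0.15946787 0.121     ]
 [0.54582351 0.13149172 0.121     ]
 [0.54749028 0.11159678 0.121     ]]
fwd [[285.81474354 219.92817191]]
0.01 0.01 0.76 -0 0 -0 -1; 0 0.01 0.76 -0 0 -0.01 -1; 0.01 0.01 0.76 -0.01 0 -0 -1; 0 0 0.75 -0 0 -0.01 -1
end [0.545  0.1274 0.1081] [-1.7999e+02  2.0000e-02  9.4710e+01]
```

Call:
{"op": "apply_moves", "data": {
  "rows": "0.01 0.02 0.77 0 0 0 -1; 0 0.02 0.77 0 0 0 -1; 0.01 0.01 0.76 0 0 0 -1; 0 0 0.75 0 0 0 -1; 0 0 0 0 0 0 -1"
}}

```text
time: 14.5
ee_pos: [0.5448, 0.1274, 0.1065]
orientation: [-3.138, 0.0, 1.652]
contact_force: [0.3, 0.1, 0.4]
opening: 1.003
```

Call:
{"op": "apply_moves", "data": {
  "rows": "0 0 0 0 0 0 1; 0 0 0 0 0 0 1; 0 0 0 0 0 0 1; 0 0 0 0 0 0 1; 0 0 0 0 0 0 1"
}}

```text
time: 15.12
ee_pos: [0.546, 0.1282, 0.108]
orientation: [3.141, 0.0, 1.653]
contact_force: [-0.0, 0.1, 0.6]
opening: 0.506
```

Call:
{"op": "apply_moves", "data": {
  "rows": "0 0 0 0 0 0 1; 0 0 0 0 0 0 1; 0 0 0 0 0 0 1; 0 0 0 0 0 0 1"
}}

```text
time: 15.62
ee_pos: [0.5461, 0.1282, 0.1079]
orientation: [3.141, 0.0, 1.653]
contact_force: [-0.2, -0.9, -1.0]
opening: 0.118
```

Call:
{"op": "apply_moves", "data": {
  "rows": "0 0 0 0 0 0 1; 0 0 0 0 0 0 1; 0 0 -0.05 0 0 0 1; 0 0 -0.05 0 0 0 1; 0 0 0 0 0 0 1"
}}

```text
time: 16.25
ee_pos: [0.547, 0.1282, 0.1111]
orientation: [3.139, 0.0, 1.653]
contact_force: [5.3, 1.0, -4.5]
opening: 0.119
```

Call:
{"op": "apply_moves", "data": {
  "rows": "0 0 -0.04 0 0 0 1; 0 0 0 0 0 0 1"
}}

```text
time: 16.5
ee_pos: [0.5471, 0.1282, 0.1116]
orientation: [3.14, -0.0, 1.653]
contact_force: [6.5, 1.2, -9.3]
opening: 0.119
```

Call:
{"op": "apply_moves", "data": {
  "rows": "0 0 -0.04 0 0 0 1; 0 0 0 0 0 0 1"
}}

```text
time: 16.75
ee_pos: [0.5471, 0.1282, 0.1118]
orientation: [3.14, -0.0, 1.653]
contact_force: [9.9, 1.6, -15.8]
opening: 0.118
```

The cover rose about 4 mm and then stopped hard, with the pull climbing to about 16 N, so it is caught. I relax the pull, let go and go to the knob.

Call:
{"op": "apply_moves", "data": {
  "rows": "0 0 0.1 0 0 0 1; 0 0 0.08 0 0 0 1; 0 0 0 0 0 0 -1; 0 0 0 0 0 0 -1; 0 0 0 0 0 0 -1"
}}

```text
time: 17.38
ee_pos: [0.5457, 0.1282, 0.1081]
orientation: [-3.141, 0.0, 1.653]
contact_force: [0.2, 0.4, -0.5]
opening: 0.396
```

Call:
{"op": "apply_moves", "data": {
  "rows": "0 0 -0.8 0 0 0 -0.2; 0 0 -0.8 0 0 0 1; 0 0 0 0 0 0 1"
}}

```text
time: 17.75
ee_pos: [0.547, 0.1283, 0.1576]
orientation: [3.138, 0.0, 1.653]
contact_force: [0.2, 0.5, -0.4]
opening: 0.384
```

```bash
python3 - <<'E'
from h import *
s=readout.state(); print(s['time'],s['ee_pos'].round(4),np.degrees(s['orientation']).round(2),s['opening'])
im=snapshot('top'); cv2.imwrite('pics/t6.png',cv2.resize(im[190:260,200:290,::-1],None,fx=6,fy=6,interpolation=cv2.INTER_CUBIC))
plan([.5035,.053,.16],[180,0,94.7],1)
plan([.5035,.053,.091],[180,0,94.7],1,start=([.5035,.053,.16],[180,0,94.7]))
E
```

```text
17.75 [0.547  0.1283 0.1576] [179.78   0.    94.72] 0.3842184010738208
-0.79 -0.54 -0.04 0 0 0 1; -0.8 -0.54 -0.04 0.01 0 0 1; -0.79 -0.54 -0.05 0 0 0 1
end [0.5036 0.0531 0.1601] [1.7998e+02 1.0000e-02 9.4710e+01]
-0 -0 0.77 0 0 0 1; -0 -0 0.76 0 0 0 1; -0 -0 0.77 0 0 0 1
end [0.5035 0.053  0.091 ] [180.    0.   94.7]
```

Call:
{"op": "apply_moves", "data": {
  "rows": "-0.79 -0.54 -0.04 0 0 0 1; -0.8 -0.54 -0.04 0 0 0 1; -0.79 -0.54 -0.05 0 0 0 1; 0 0 0 0 0 0 1; 0 0 0 0 0 0 1"
}}

```text
time: 18.42
ee_pos: [0.5035, 0.0534, 0.1592]
orientation: [-3.141, -0.0, 1.653]
contact_force: [0.9, -0.6, -0.8]
opening: 0.005
```

```bash
python3 - <<'E'
from h import *
s=readout.state(); print(s['time'],s['ee_pos'].round(4),np.degrees(s['orientation']).round(2),s['opening'])
im=snapshot('wrist'); c=get_calibration('wrist'); cv2.imwrite('pics/w6.png',im[:,:,::-1])
print(proj([[.501,.083,.108]],c))
print([(np.round(r['xyz'],4),round(r['score'],2)) for r in landmark_of('release_knob','wrist')])
E
```

```text
18.425 [0.5035 0.0534 0.1592] [-1.7996e+02 -2.0000e-02  9.4700e+01] 0.005145403724875873
[[284.60547551 188.03699779]]
[(array([0.5035, 0.0885, 0.0955]), 0.97)]
```

View pics/w6.png

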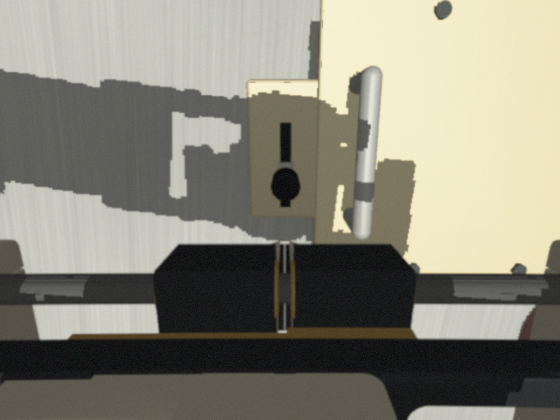

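Call:
{"op": "apply_moves", "data": {
  "rows": "0 0 0.77 0 0 0 1; 0 0 0.76 0 0 0 1; 0 0 0.75 0 0 0 1; 0 0 0 0 0 0 1"
}}

```text
time: 19.02
ee_pos: [0.5025, 0.0537, 0.0898]
orientation: [-3.138, -0.0, 1.654]
contact_force: [0.3, 0.5, 0.4]
opening: 0.007
```

Call:
{"op": "apply_moves", "data": {
  "rows": "0.3 0 0 0 0 0 1; 0.2 0 0 0 0 0 1; 0 0 0 0 0 0 1"
}}

```text
time: 19.4
ee_pos: [0.5028, 0.068, 0.0922]
orientation: [3.14, 0.002, 1.654]
contact_force: [1.5, -4.0, -2.0]
opening: 0.005
```

Call:
{"op": "apply_moves", "data": {
  "rows": "0.15 0 0 0 0 0 1; 0.15 0 0 0 0 0 1; 0.15 0 0 0 0 0 1; 0 0 0 0 0 0 1"
}}

```text
time: 19.9
ee_pos: [0.5017, 0.0813, 0.0921]
orientation: [3.14, 0.001, 1.654]
contact_force: [1.0, -3.6, -2.1]
opening: 0.006
```

Call:
{"op": "apply_moves", "data": {
  "rows": "0.1 0 0 0 0 0 1; 0.1 0 0 0 0 0 1; 0 0 0 0 0 0 1"
}}

```text
time: 20.27
ee_pos: [0.5017, 0.0839, 0.0923]
orientation: [3.14, 0.007, 1.655]
contact_force: [1.4, -21.8, -0.8]
opening: 0.008
```

Call:
{"op": "apply_moves", "data": {
  "rows": "-0.3 0 0 0 0 0 1; -0.3 0 0 0 0 0 1; 0 0 -1 0 0 0 1; 0 0 -1 0 0 0 1; 0 0 -0.3 0 0 0 -1"
}}

```text
time: 20.9
ee_pos: [0.503, 0.0698, 0.1623]
orientation: [3.138, -0.0, 1.653]
contact_force: [0.6, 0.8, -0.1]
opening: 0.07
```

```bash
python3 - <<'E'
from h import *
s=readout.state(); print(s['time'],s['ee_pos'].round(4),np.degrees(s['orientation']).round(2),s['opening'])
im=snapshot('wrist'); c=get_calibration('wrist'); cv2.imwrite('pics/w7.png',im[:,:,::-1])
print(proj([[.501,.083,.108],[.4994,.103,.108]],c))
print([(np.round(r['xyz'],4),round(r['score'],2)) for r in landmark_of('release_knob','wrist')])
plan([.5455,.1275,.16],[180,0,94.7],-1)
E
```

```text
20.9 [0.503  0.0698 0.1623] [179.79  -0.    94.73] 0.06950733512811662
[[283.27562177 210.63422659]
 [283.30270973 181.29994327]]
[(array([0.4982, 0.1064, 0.0969]), 0.98)]
0.6 0.53 0.01 0.01 -0 0 -1; 0.6 0.53 0.01 0.01 -0 0 -1; 0.6 0.53 0.02 0 -0 0 -1
end [0.5455 0.1275 0.1599] [179.99  -0.    94.72]
```

View pics/w7.png

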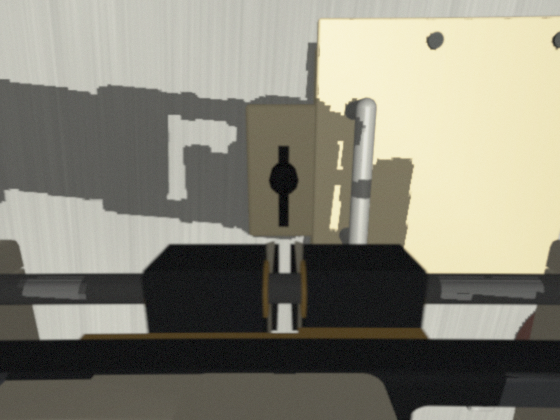

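Call:
{"op": "apply_moves", "data": {
  "rows": "0.65 0.53 0 0.01 0 0 0.3; 0.65 0.53 0 0.01 0 0 0.3; 0.65 0.53 0 0 0 0 0.3; 0 0 0 0 0 0 0.3; 0 0 0 0 0 0 0.3"
}}

```text
time: 21.62
ee_pos: [0.5439, 0.1313, 0.1593]
orientation: [-3.138, 0.0, 1.653]
contact_force: [-0.3, 0.4, 0.5]
opening: 0.351
```

```bash
python3 - <<'E'
from h import *
s=readout.state(); print(s['time'],s['ee_pos'].round(4),np.degrees(s['orientation']).round(2),s['opening'])
plan([.5455,.130,.107],[180,0,94.7],.3)
E
```

```text
21.625 [0.5439 0.1313 0.1593] [-1.7977e+02  2.0000e-02  9.4730e+01] 0.3514642080453414
-0.02 0.03 0.87 -0.02 0 0 0.3; -0.03 0.03 0.87 -0.03 0 0.01 0.3
end [0.5456 0.1299 0.1071] [1.7998e+02 2.0000e-02 9.4680e+01]
```

Call:
{"op": "apply_moves", "data": {
  "rows": "-0.02 0.04 0.58 -0.02 0 0 0.3; -0.02 0.03 0.58 -0.02 0 0 0.3; 0 0 0.58 0 0 0 0.3; 0 0 0 0 0 0 1; 0 0 0 0 0 0 1"
}}

```text
time: 22.25
ee_pos: [0.5471, 0.1303, 0.1087]
orientation: [3.139, 0.0, 1.652]
contact_force: [-0.5, -0.0, -0.1]
opening: 0.185
```

Call:
{"op": "apply_moves", "data": {
  "rows": "0 0 0 0 0 0 1; 0 0 0 0 0 0 1; 0 0 0 0 0 0 1; 0 0 0 0 0 0 1; 0 0 0 0 0 0 1"
}}

```text
time: 22.88
ee_pos: [0.546, 0.1303, 0.1088]
orientation: [3.142, 0.001, 1.653]
contact_force: [-5.2, -3.0, 3.0]
opening: 0.125
```

```bash
python3 - <<'E'
from h import *
s=readout.state(); print(s['time'],s['ee_pos'].round(4),np.degrees(s['orientation']).round(2),s['opening'],s['contact_force'])
E
```

```text
22.875 [0.546  0.1303 0.1088] [1.800e+02 4.000e-02 9.472e+01] 0.12530281841599242 [-5.15415581 -3.03888708  2.96056612]
```

```bash
python3 - <<'E'
import numpy as np
t=np.radians(np.r_[0,1.5,4,np.linspace(8,62,14)])
u=.16-.16*np.cos(t)+.041*np.sin(t); z=.16*np.sin(t)+.041*np.cos(t)-.041
pu=pz=0;r=[]
for a,b in zip(u[1:],z[1:]):
    du=round((a-pu)/.03,2);dz=round((b-pz)/.03,2);pu+=du*.03;pz+=dz*.03
    r.append(f'0 {du} {-dz} 0 0 0 1')
for i in range(0,len(r),5):print('; '.join(r[i:i+5]))
print(pu,pz)
E
```

```text
0 0.04 -0.14 0 0 0 1; 0 0.07 -0.23 0 0 0 1; 0 0.13 -0.36 0 0 0 1; 0 0.17 -0.36 0 0 0 1; 0 0.19 -0.35 0 0 0 1
0 0.21 -0.34 0 0 0 1; 0 0.24 -0.32 0 0 0 1; 0 0.27 -0.3 0 0 0 1; 0 0.28 -0.28 0 0 0 1; 0 0.3 -0.26 0 0 0 1
0 0.32 -0.24 0 0 0 1; 0 0.34 -0.21 0 0 0 1; 0 0.35 -0.19 0 0 0 1; 0 0.37 -0.16 0 0 0 1; 0 0.37 -0.14 0 0 0 1
0 0.39 -0.1 0 0 0 1
0.1212 0.11939999999999999
```

Call:
{"op": "apply_moves", "data": {
  "rows": "0 0.04 -0.14 0 0 0 1; 0 0.02 -0.08 0 0 0 1; 0 0 0 0 0 0 1"
}}

```text
time: 23.25
ee_pos: [0.5476, 0.1304, 0.1146]
orientation: [-3.14, 0.001, 1.653]
contact_force: [-3.7, -2.8, -2.3]
opening: 0.12
```

Call:
{"op": "apply_moves", "data": {
  "rows": "0 0.05 -0.15 0 0 0 1; 0 0.06 -0.18 0 0 0 1"
}}

```text
time: 23.5
ee_pos: [0.5507, 0.1307, 0.1244]
orientation: [-3.139, 0.001, 1.653]
contact_force: [-4.9, -2.5, -2.0]
opening: 0.122
```

Free now. I continue along the arc.

Call:
{"op": "apply_moves", "data": {
  "rows": "0 0.07 -0.18 0 0 0 1; 0 0.17 -0.36 0 0 0 1; 0 0.19 -0.35 0 0 0 1; 0 0.21 -0.34 0 0 0 1"
}}

```text
time: 24.0
ee_pos: [0.569, 0.1322, 0.1619]
orientation: [-3.138, 0.001, 1.653]
contact_force: [-8.9, -2.7, 2.0]
opening: 0.118
```

Call:
{"op": "apply_moves", "data": {
  "rows": "0 0.24 -0.32 0 0 0 1; 0 0.27 -0.3 0 0 0 1; 0 0.28 -0.28 0 0 0 1"
}}

```text
time: 24.38
ee_pos: [0.592, 0.134, 0.1903]
orientation: [-3.137, 0.001, 1.653]
contact_force: [-14.8, -4.3, 10.5]
opening: 0.12
```

```bash
python3 - <<'E'
from h import *
s=readout.state(); print(s['time'],s['ee_pos'].round(4),np.degrees(s['orientation']).round(2),s['opening'],s['contact_force'].round(1),s['joints'].round(2))
im=snapshot('scene'); cv2.imwrite('pics/s8.png',cv2.resize(im[80:290,180:430,::-1],None,fx=2.8,fy=2.8,interpolation=cv2.INTER_CUBIC))
E
```

```text
24.375 [0.592  0.134  0.1903] [-1.7974e+02  6.0000e-02  9.4730e+01] 0.11973958533616391 [-14.8  -4.3  10.5] [ 0.1   0.52  1.34 -0.    1.29  0.01]
```

View pics/s8.png

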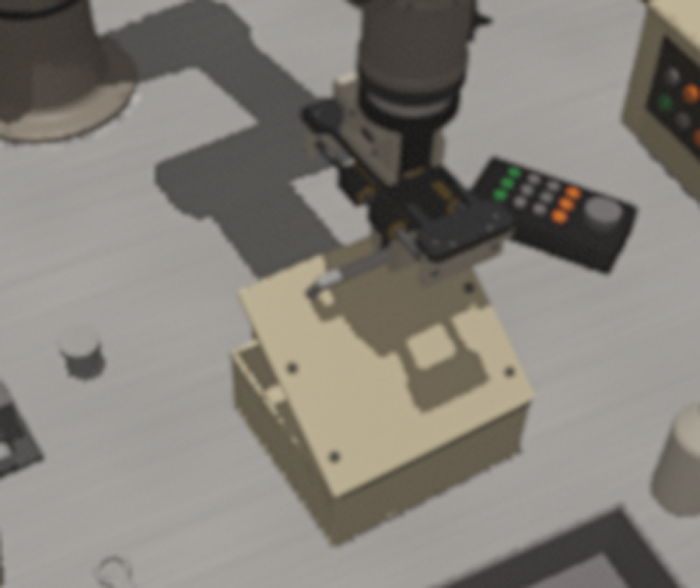

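Call:
{"op": "apply_moves", "data": {
  "rows": "0 0.25 -0.31 0 0 0 1; 0 0.29 -0.27 0 0 0 1; 0 0.31 -0.24 0 0 0 1"
}}

```text
time: 24.8
ee_pos: [0.6205, 0.1363, 0.2137]
orientation: [3.139, 0.001, 1.653]
contact_force: [1.4, -0.8, -7.8]
opening: 0.117
```

```bash
python3 - <<'E'
from h import *
s=readout.state(); print(s['time'],s['ee_pos'].round(4),np.degrees(s['orientation']).round(2),s['contact_force'].round(1))
p=s['ee_pos']; h=np.array([.546,.1303])+.16*np.array([np.cos(.082),np.sin(.082)])
d=(p[:2]-h)@[np.cos(.082),np.sin(.082)]; z=p[2]+.0125-.08
print(d,z,np.hypot(d,z),np.degrees(np.arctan2(z,-d)-np.arctan2(.041,.16)))
E
```

```text
24.8 [0.6205 0.1363 0.2137] [1.7987e+02 4.0000e-02 9.4700e+01] [ 1.4 -0.8 -7.8]
-0.0852189166168598 0.1462271711345356 0.16924730227498477 45.39425550097423
```

Forces are small again and the cover is at about 45°. I continue to about 62°.

Call:
{"op": "apply_moves", "data": {
  "rows": "0 0.34 -0.18 0 0 0 1; 0 0.35 -0.17 0 0 0 1"
}}

```text
time: 25.05
ee_pos: [0.6409, 0.138, 0.2248]
orientation: [3.14, 0.001, 1.653]
contact_force: [-2.7, -3.2, 0.1]
opening: 0.124
```

Call:
{"op": "apply_moves", "data": {
  "rows": "0 0.36 -0.16 0 0 0 1; 0 0.36 -0.13 0 0 0 1"
}}

```text
time: 25.3
ee_pos: [0.6626, 0.1397, 0.2332]
orientation: [3.139, 0.001, 1.653]
contact_force: [-1.6, -2.1, -3.4]
opening: 0.119
```

Call:
{"op": "apply_moves", "data": {
  "rows": "0 0.19 -0.05 0 0 0 1; 0 0 0 0 0 0 1; 0 0 0 0 0 0 1"
}}

```text
time: 25.68
ee_pos: [0.6678, 0.1402, 0.2346]
orientation: [3.139, 0.001, 1.653]
contact_force: [-2.2, -3.9, 2.6]
opening: 0.121
```

```bash
python3 - <<'E'
from h import *
s=readout.state(); print(s['time'],s['ee_pos'].round(4),np.degrees(s['orientation']).round(2),s['contact_force'].round(1),s['opening'])
p=s['ee_pos']; h=np.array([.546,.1303])+.16*np.array([np.cos(.082),np.sin(.082)])
d=(p[:2]-h)@[np.cos(.082),np.sin(.082)]; z=p[2]+.0125-.08
print(d,z,np.hypot(d,z),np.degrees(np.arctan2(z,-d)-np.arctan2(.041,.16)))
im=snapshot('scene'); cv2.imwrite('pics/s9.png',cv2.resize(im[80:290,180:430,::-1],None,fx=2.8,fy=2.8,interpolation=cv2.INTER_CUBIC))
cv2.imwrite('pics/s9f.png',im[:,:,::-1])
for l in('lid_handle','release_knob','key_grip'): print(l,[(np.round(r['xyz'],4),round(r['score'],2)) for r in landmark_of(l,'scene')])
E
```

```text
25.675 [0.6678 0.1402 0.2346] [1.7986e+02 5.0000e-02 9.4700e+01] [-2.2 -3.9  2.6] 0.1210810823859424
-0.03777000059087054 0.16713938807570516 0.17135386774437142 62.893456442367125
lid_handle [(array([0.6702, 0.1146, 0.2453]), 0.88), (array([0.4301, 0.2732, 0.0025]), 0.57)]
release_knob [(array([0.4999, 0.1019, 0.0895]), 0.49)]
key_grip [(array([ 0.7005, -0.2725,  0.0713]), 0.79), (array([ 0.4615, -0.219 ,  0.0747]), 0.63)]
```

View pics/s9.png

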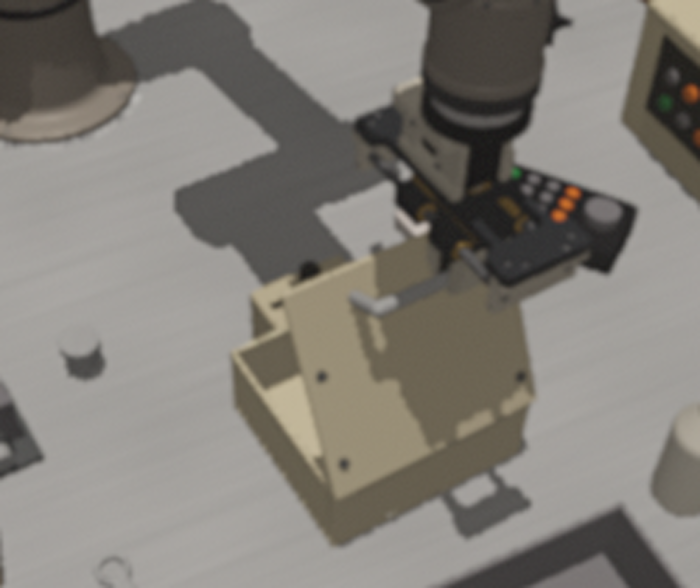

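View pics/s9f.png

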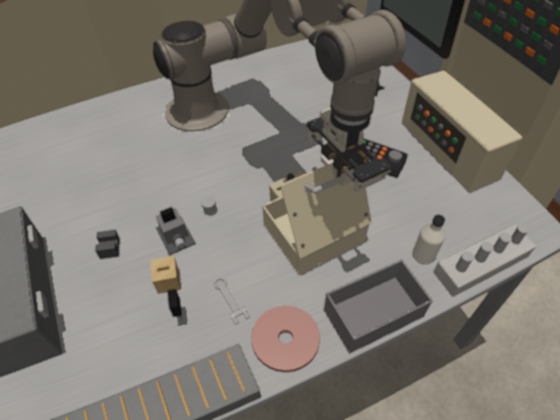

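Call:
{"op": "apply_moves", "data": {
  "rows": "0 0 0 0 0 0 1; 0 0 0 0 0 0 1; 0 0 0 0 0 0 1; 0 0 0 0 0 0 1"
}}

```text
time: 26.38
ee_pos: [0.6678, 0.1402, 0.2346]
orientation: [3.139, 0.001, 1.653]
contact_force: [-2.9, -3.5, 4.3]
opening: 0.123
```

```bash
python3 - <<'E'
from plant import robot
print(robot.close_job())
E
```

```text
the job is handed in; nothing more can be done
None
```

I handed the job in at 26.4 s with the cover held open at about 62° by its handle; the hand-in reports no verdict.

- **Key:** I took the smaller key from the plywood stand and pushed it into the switch until the shoulders seated, at about 20 N, then let it go. The network put `key_grip` at a height of 0.079 m just after seating and 0.075 m in the last scene picture. Home is 0.078 m, so both agree within the network's 4 mm.
- **Tug:** A light tug with the knob home stopped hard after about 4 mm at about 16 N, well under the 45 N limit. The cover was caught.
- **Release knob:** I slid it over until it hit its stop at about 22 N. The wrist picture showed it 20 mm over, and the cover then came up freely.
- **Cover:** About 62° is worked out from the arm's pose. The arm was still, the gripper opening of 0.12 matched the 12 mm bar, and the wrist force was about 6 N.
- **Bystanders:** The last scene picture shows nothing visibly moved. I did not measure their positions again.

One thing was off: midway through the lift my arc ran slightly inside the handle's true path, and the side force rose to about 18 N. I corrected the path and it dropped back.

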